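# Knock a stuck specimen mount out of its mould

## Robot

A 7-joint arm with a two-finger parallel gripper is mounted at the origin on the work surface. World frame = base frame: x ahead of the robot, y to its left, z up, the work surface at z = 0. Lengths are in m, angles in rad, forces in N, time in s.
With the tool pointing down it reaches from about 0.425 to 0.975 m from the base axis. Payload 16.7 kg.
Tool frame: the origin (TCP) lies midway between the tips of the shut fingers; the grasp point (between the pads) lies 19 mm behind it; z points along the fingers, y is the direction in which the jaws open and shut (so a half turn about z gives the same grasp; the last joint's range is limited). The gripper opens to 85 mm and grips with 20 to 120 N. Pads are 22 mm wide; open, the fingers measure 114 mm over their backs; the gripper's body (76 mm by 85 mm) begins 54 mm behind the grasp point. The pads swing forward as they close: fully open they stand 13 mm farther back than shut.
Start: joints at [1.139, 0.426, 0.074, 1.606, -0.034, 1.111, -0.067], TCP at [0.188, -0.648, 0.231] pointing down, gripper open.
Joint ranges: [-2.85, 2.85], [-0.5, 2.14], [-1.23, 1.37], [0.21, 2.46], [-1.02, 4.16], [0.16, 2.05], [-2.73, 2.73]. Speed limits (rad/s): [1.89, 1.89, 2.39, 2.39, 3.01, 3.01, 3.01].

## Interface

Orientations are given as a unit quaternion [w, x, y, z].
In Python, from bench import env gives the robot as it stands. The module is installed in compiled form; this text tells all that it offers. Calls block until the motion is done:
- env.move_to(position, orientation): joint-space move of the TCP to a pose.
- env.move_linear(position, rot=None, max_speed=0.15): straight line of the TCP; rot=None keeps the orientation; max_speed is the mean speed in m/s.
- env.set_joints(angles): joint-space move.
- env.open() and env.grasp(f_grip=None): open the fingers fully, or close them until they stop; f_grip is the grip in N (None keeps the last).
- env.wait(seconds).
- env.ik(position, orientation): joint angles nearest the present ones, or None.
- env.grab_frame(name): name is "scene" or "side" or "wrist"; returns a dict with "color" (400x640x3 uint8, red, green, blue), "fovy" (degrees; the focal length in pixels is half the picture's height over the tangent of half this angle, whatever the lens; pixels are square), "cx", "cy" (the principal point, pixels), "cam_to_world" (4x4, takes a point from camera to world coordinates). Camera axes: x right, y up, looking along -z (the intrinsics and any distortion apply to the point x, -y, -z); pixel columns grow to the right and rows downward; lengths in m; the calibration is good to about 2 mm. A picture is of the moment at which its call begins. There is no depth.
A pose or a line that the arm cannot do raises env.Unreachable and nothing moves.
- env.finish_job(): hands the job in, once; it reports no verdict.
Readings, each from a call of its own:
- env.current_clock(): time.
- env.current_joints(): joint angles.
- env.current_qvel(): joint speeds.
- env.current_joint_torque(): joint torques, N m.
- env.current_tool_pos(): TCP position.
- env.current_tool_rot(): TCP orientation.
- env.current_ft_force(): force on the tool from outside, world axes, zero at the start.
- env.current_torque(): the same for the moment, N m.
- env.current_width(): finger opening in m.
Only numpy, scipy, OpenCV 4.12 (cv2) and the standard library are available. Lean on these libraries where they do the work, as an engineer would, in place of code of your own. Each camera call takes 0.05 s, during which the arm holds its last target.

## Task

Slide the mould along its rails until it is fully home against the back stop of the knockout stand, without ramming it; then press the stand's hand lever all the way down onto its depth stop, without forcing it, so that the knockout rod comes up through the mould and frees the stuck specimen mount. Lift the mount out and set it down, not dropped, face up in the empty pocket of the specimen tray; leave the mould home in the stand and do not disturb the other mounts, the steel reference block or the bottle.

Things in the scene. Friction and masses are not known exactly. Their poses are not given: they have to be found in the camera images.
- stand: Grey bench knockout stand, on feet 4 to 16 mm high. Origin below the upright knockout rod's axis, at the underside of its base, z up. Table top 110 mm up (x -100 to +62, y +-62 mm) with two guide rails along x, open to -x, tops 123.5 mm up, lips 66 mm apart. The hand lever sticks out to -y. The 10 mm rod's tip waits 4 mm below the table top; if the mould is over 2 mm short of home it jams.
- stop: Steel back stop at the +x end of the rails, 18 (x) x 80 x 26 mm high, axes of the stand. Origin at the foot of the face that the mould meets, on the stand's table, 28 mm in x from the stand's origin: the mould is home with its centre over the stand's origin. It may take no more than 30 N.
- mould_center (a point): Centre of the loose steel mould, a 56 x 56 mm block 34 mm high, 0.8 kg, axes of the stand. Its 8 mm high foot (76 mm wide, jutting out 20 mm at -x) slides along x under the rail lips, 1 mm play a side, rubbing with 2 to 5 N. It starts 15 to 45 mm short of home; its -x face is free to push from 14 to 34 mm above the stand's table. Cavity 26 mm deep in its top, 13 mm hole in its floor.
- mount_center (a point): Centre of the stuck mount: dark resin cylinder, 30 mm diameter, 30 mm high, 45 g, steel specimen in its top face, z up through it. Stands in the mould's cavity, 4 mm proud, gripped by two sprung shoes in the wall: takes about 18 to 32 N at the rod until 13 mm up, where the shoes let go and spring in below it. At the end of the lever's stroke it stands 19 to 25 mm proud, loose.
- lever_press (a point): Middle of the top face of the lever's wooden hand pad, to be pressed straight down. Pad 36 mm wide (stand's x), 80 mm along the lever, 16 mm thick. 165 mm from the pivot, which runs along the stand's x, at y = -50, z = 72 mm in the stand.
- tray: Low wooden specimen tray, fixed, 162 (x) x 60 (y) mm, three 46 x 48 mm pockets in a row along its x. Origin under its middle at bench level. Pocket floors are 6 mm and all walls 12 mm above the bench. Pocket middles at x = -52 (empty), 0 and +52 mm.
- pocket (a point): Middle of the floor of the tray's empty pocket, 6 mm above the bench, axes of the tray.
- mount_a_center (a point): Centre of another resin mount of the same size, standing in the tray's middle pocket. Leave alone.
- mount_b_center (a point): Centre of a third resin mount of the same size, in the tray's +x pocket. Leave alone.
- ref_block: Steel hardness reference block, a disc 60 mm in diameter, 16 mm high, loose on the bench. Origin under its middle. Leave alone.
- bottle: White bottle, 60 mm in diameter, 150 mm high, loose on the bench. Origin under its middle. Leave alone.
- lever: The hand lever with its pad; origin on its pivot, axes of the stand when raised (start; handle 0.36 rad above level, pad's middle at z = 139 mm in the stand). Turns down about x by 0.55 to 0.65 rad until it meets the screw of the depth stop. Raises the rod 50 mm per rad. Takes 2 to 4 N on the pad when free, 8 to 14 N while the mount is stuck, may take no more than 30 N. Stiff: it stays where left.
- depth_stop: Boss with the adjustable depth-stop screw on the base's tongue, under the lever, 75 mm from its pivot. Origin under the boss, 12 mm above the stand's underside. The last user set the screw anywhere over 8 mm of height, and this is not measured: the lever meets it with its pad's middle at z = 33 to 50 mm in the stand, always after the mount has come free.
Not all that is in view belongs to the job. Several things have the shape of the tray; the one meant has the colours described above.

How it is judged:
By the outcome, as a careful person would: the job done as asked, in the order asked, and still so for the second after the job is handed in, with the robot touching nothing.
It also fails if it takes over 61 s, if anything falls off the work surface, if the arm or the gripper's body presses on something with over 40 N, if the wrist force passes 120 N, or if a joint passes its speed limit or range.

## Working session

There is one attempt and no reset: what is moved stays moved. The work goes in short steps, each a Python script; the robot and the scene stay as the last script left them, time stands still between calls to the robot, and variables do not carry over. Pictures are saved under pics/ and viewed, and the job is handed in when it is done.

```bash
mkdir -p pics; ls; python3 - <<'E'
from bench import env
import cv2,numpy as np
for n in ["scene","side","wrist"]:
    f=env.grab_frame(n)
    cv2.imwrite(f"pics/{n}0.png",f["color"][:,:,::-1])
    print(n,[k for k in f],f["fovy"],f["cx"],f["cy"]);print(np.round(f["cam_to_world"],4).tolist())
    print({k:v for k,v in f.items() if k not in("color","cam_to_world")})
    np.savez(f"pics/{n}0.npz",**f)
print(env.current_clock(),env.current_tool_rot(),env.current_ft_force(),env.current_width())
E
```

```text
pics
scene ['color', 'fovy', 'cx', 'cy', 'cam_to_world'] 48.9487453259063 317.0798679005774 200.93317232668375
[[0.5633, -0.6112, 0.556, 1.1463], [0.8262, 0.4104, -0.3859, -0.415], [0.0076, 0.6767, 0.7362, 0.9274], [0.0, 0.0, 0.0, 1.0]]
{'fovy': 48.9487453259063, 'cx': 317.0798679005774, 'cy': 200.93317232668375}
side ['color', 'fovy', 'cx', 'cy', 'cam_to_world'] 55.88030384214847 327.2079559719961 198.18818424226137
[[-0.9644, 0.1282, -0.2312, 0.3054], [-0.2643, -0.45, 0.853, 0.8371], [0.0053, 0.8838, 0.4679, 0.5968], [0.0, 0.0, 0.0, 1.0]]
{'fovy': 55.88030384214847, 'cx': 327.2079559719961, 'cy': 198.18818424226137}
wrist ['color', 'fovy', 'cx', 'cy', 'cam_to_world'] 61.14614656564326 318.9709743455932 197.09618589299996
[[0.2787, 0.909, 0.31, 0.267], [-0.9604, 0.264, 0.0893, -0.6249], [-0.0007, -0.3226, 0.9465, 0.3737], [0.0, 0.0, 0.0, 1.0]]
{'fovy': 61.14614656564326, 'cx': 318.9709743455932, 'cy': 197.09618589299996}
0.15 [-4.98053477e-04  9.90091942e-01  1.40419674e-01 -1.12275798e-04] [ 0.0567004  -0.63969451  0.36315832] 0.08535957984311825
```

View pics/scene0.png

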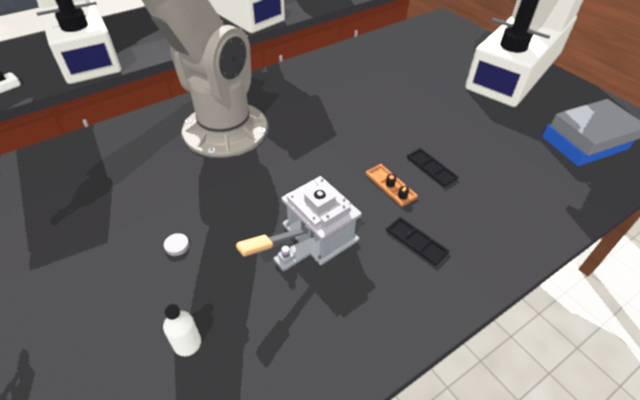

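View pics/side0.png

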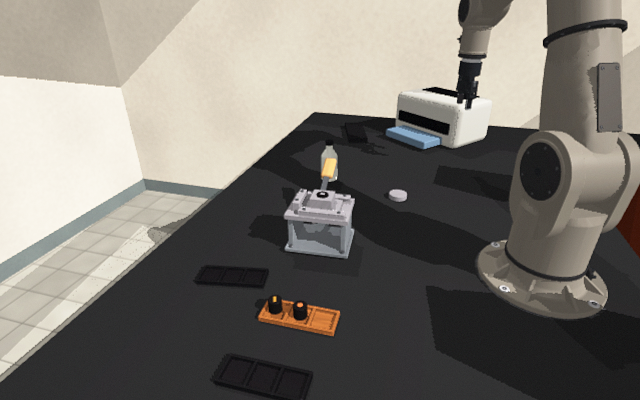

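View pics/wrist0.png

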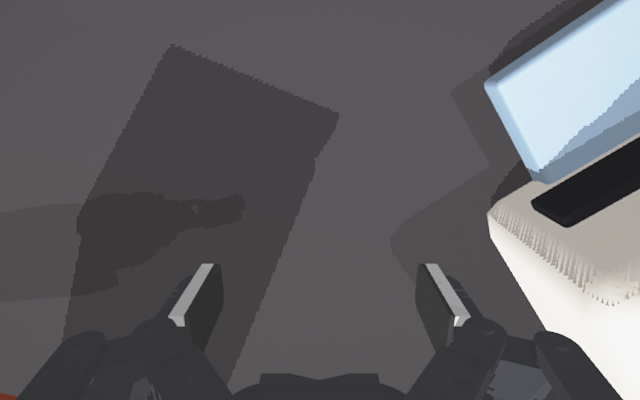

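```bash
python3 - <<'E'
import cv2
a=cv2.imread('pics/scene0.png');b=cv2.imread('pics/side0.png')
cv2.imwrite('pics/c1.png',cv2.resize(a[150:280,225:375],None,fx=5,fy=4.6,interpolation=cv2.INTER_CUBIC) if 0 else cv2.resize(a[165:285,225:375],None,fx=5,fy=5,interpolation=cv2.INTER_CUBIC))
cv2.imwrite('pics/c2.png',cv2.resize(a[140:270,355:465],None,fx=4.5,fy=4.5,interpolation=cv2.INTER_CUBIC))
cv2.imwrite('pics/c3.png',cv2.resize(b[135:265,275:405],None,fx=4.5,fy=4.5,interpolation=cv2.INTER_CUBIC))
cv2.imwrite('pics/c4.png',cv2.resize(b[285:345,245:355],None,fx=7,fy=7,interpolation=cv2.INTER_CUBIC))
E
```

```text
(no output)
```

View pics/c1.png

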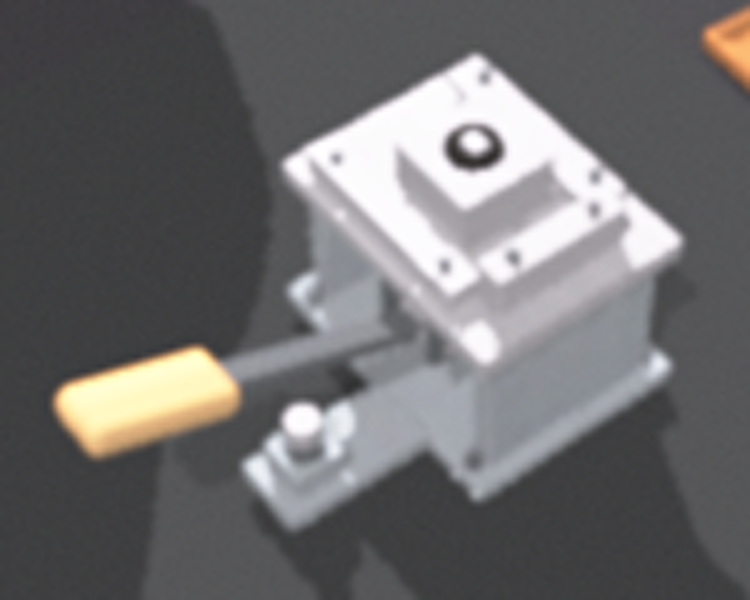

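View pics/c2.png

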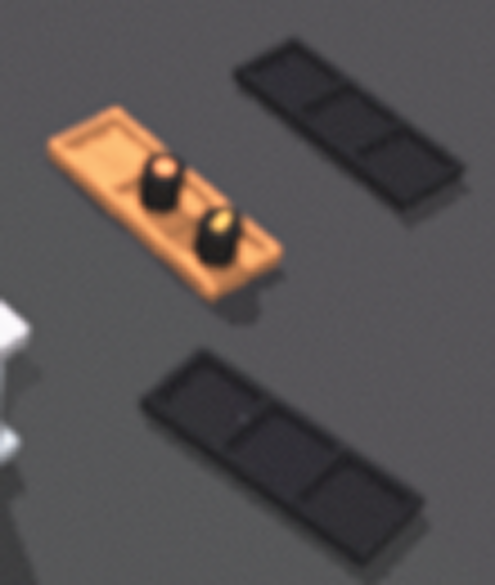

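View pics/c3.png

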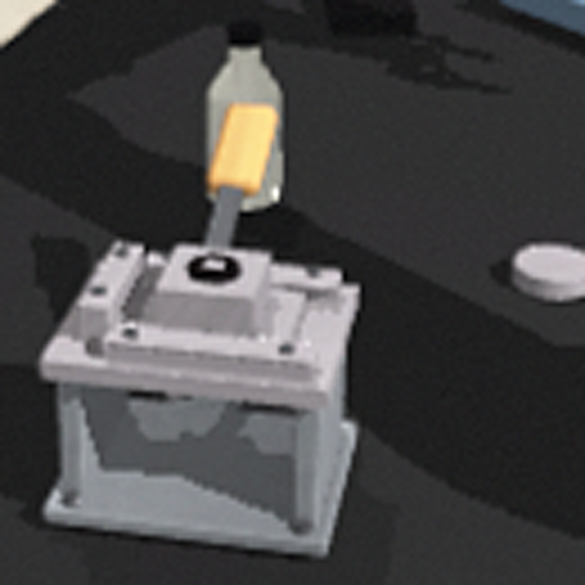

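View pics/c4.png

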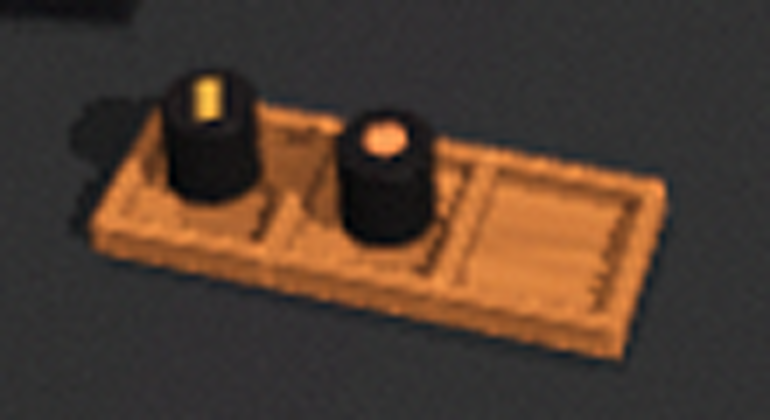

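```bash
cat > cam.py <<'E'
import numpy as np
class Cam:
    def __init__(s,f):
        s.T=np.array(f["cam_to_world"]);s.f=200/np.tan(np.radians(float(f["fovy"]))/2);s.cx=float(f["cx"]);s.cy=float(f["cy"])
    def proj(s,P):
        P=np.atleast_2d(P);c=(P-s.T[:3,3])@s.T[:3,:3]
        return np.c_[s.cx+s.f*c[:,0]/-c[:,2],s.cy-s.f*c[:,1]/-c[:,2]]
    def ray(s,uv):
        d=np.array([(uv[0]-s.cx)/s.f,-(uv[1]-s.cy)/s.f,-1.]);return s.T[:3,:3]@d
    def onz(s,uv,z):
        d=s.ray(uv);o=s.T[:3,3];return o+d*(z-o[2])/d[2]
def tri(obs):
    A=np.zeros((3,3));b=np.zeros(3)
    for c,uv in obs:
        d=c.ray(uv);d/=np.linalg.norm(d);M=np.eye(3)-np.outer(d,d);A+=M;b+=M@c.T[:3,3]
    return np.linalg.solve(A,b)
def Rz(a): c,s=np.cos(a),np.sin(a);return np.array([[c,-s,0],[s,c,0],[0,0,1.]])
def load(n): return Cam(np.load(f"pics/{n}.npz"))
E
cat > fit0.py <<'E'
from cam import *
from scipy.optimize import least_squares
S=load('scene0');D=load('side0')
s=lambda u,v:((u+.5)/5-.5+225,(v+.5)/5-.5+165)
d=lambda u,v:((u+.5)/4.5-.5+275,(v+.5)/4.5-.5+135)
m=tri([(S,s(473,146)),(D,d(214,267))]);print('mount top',m)
obs=[(S,s(283,163),(-100,-62,110)),(S,s(477,53),(-100,62,110)),(S,s(683,238),(62,62,110)),
(D,d(40,363),(62,62,110)),(D,d(326,383),(-100,62,110)),(D,d(358,290),(-100,-62,110))]
def res(p):
    r=[]
    for c,uv,P in obs:
        W=Rz(p[2])@(np.array(P)/1e3)+[p[0],p[1],p[3]]
        r.append(c.proj(W)[0]-uv)
    Wm=Rz(p[2])@np.array([-p[4],0,.148])+[p[0],p[1],p[3]]
    r.append(S.proj(Wm)[0]-s(473,146));r.append(D.proj(Wm)[0]-d(214,267))
    return np.ravel(r)
best=min((least_squares(res,[m[0],m[1],a,0.01,.03],loss='soft_l1') for a in (0,1,2,3,4,5)),key=lambda q:q.cost)
print(best.x,np.round(best.fun.reshape(-1,2),2).tolist())
p=best.x
# tray: scene c2 crop /4.5 (355,140), side c4 /7 (245,285)
e=lambda u,v:((u+.5)/4.5-.5+355,(v+.5)/4.5-.5+140)
g=lambda u,v:((u+.5)/7-.5+245,(v+.5)/7-.5+285)
obs2=[(S,e(48,142),(-81,-30,12)),(S,e(117,107),(-81,30,12)),(S,e(284,245),(81,30,12)),(S,e(212,290),(81,-30,12)),(S,e(165,167),(0,0,36)),(S,e(222,220),(52,0,36)),
(D,g(668,182),None),(D,g(620,330),None),(D,g(92,228),None),(D,g(385,138),(0,0,36)),(D,g(207,98),(52,0,36))]
# determine corners by proj
def W(p,P): return Rz(p[2])@(np.array(P)/1e3)+[p[0],p[1],0]
o=[q for q in obs2 if q[2]]
f=lambda p:np.ravel([c.proj(W(p,P))[0]-uv for c,uv,P in o])
t0=S.onz(e(165,167),.036)
b=min((least_squares(f,[t0[0],t0[1],a],loss='soft_l1') for a in (0,1,2,3,4,5)),key=lambda q:q.cost)
print('tray',b.x,np.round(b.fun.reshape(-1,2),2).tolist())
for k in [(-81,-30,12),(-81,30,12),(81,30,12),(81,-30,12)]:
    q=D.proj(W(b.x,k))[0];print(k,((q[0]+.5-245)*7,(q[1]+.5-285)*7))
print('pocket',W(b.x,(-52,0,6)))
for nm,uv in(('ref',(176,240)),):print(nm,S.onz(uv,.016))
print('bottle',S.onz((172,312),.15),S.onz((186,346),0.0))
E
python3 fit0.py
```

```text
mount top [0.54391875 0.00865862 0.15250249]
[0.56751125 0.01178609 0.07253255 0.00614757 0.02391999] [[0.1, -0.13], [-0.38, 0.79], [-0.31, 0.12], [-0.15, -0.22], [0.22, 2.17], [-0.17, -0.52], [0.25, -0.88], [-0.23, -0.23]]
tray [0.51600412 0.28502754 6.29543466] [[-0.11, 0.1], [-0.3, 0.24], [-0.58, 1.13], [-0.12, -0.08], [0.29, 0.36], [-0.17, -0.87], [-1.38, 0.09], [0.56, 1.24]]
(-81, -30, 12) (np.float64(663.4622332095466), np.float64(179.50533610099586))
(-81, 30, 12) (np.float64(615.9068929815654), np.float64(328.5702381671521))
(81, 30, 12) (np.float64(87.43707374986866), np.float64(219.30212889609413))
(81, -30, 12) (np.float64(165.3880828385278), np.float64(83.31257779007154))
pocket [0.46400803 0.28439059 0.006     ]
ref [ 0.36758653 -0.31901353  0.016     ]
bottle [ 0.64430638 -0.40700309  0.15      ] [ 0.64279942 -0.41122341  0.        ]
```

```bash
cat > h.py <<'E'
from bench import env
from cam import *
import cv2
ST=np.array([0.5675,0.0118,0.0062]);YAW=0.0725
def stw(P,st=None,yaw=None): return Rz(YAW if yaw is None else yaw)@(np.array(P)/1e3)+(ST if st is None else st)
def q(a): return np.array([0,np.cos(a/2),np.sin(a/2),0])
def snap(n,name):
    f=env.grab_frame(n);cv2.imwrite(f"pics/{name}.png",f["color"][:,:,::-1]);np.savez(f"pics/{name}.npz",**f);return f
E
python3 - <<'E'
from h import *
p=env.current_tool_pos()
env.move_linear([p[0]+.05,p[1]+.1,.31],max_speed=.3)
print(env.current_clock())
env.move_to(stw([-75,0,235]),q(YAW))
print(env.current_clock(),env.current_tool_pos(),env.current_ft_force())
snap('wrist','w1')
env.grasp(20)
print(env.current_clock(),env.current_width(),env.current_ft_force())
snap('wrist','w2')
E
```

```text
0.7583
2.9583 [0.4928543  0.00553186 0.24116629] [-0.27218657  0.27837268 -0.03713412]
3.775 -0.00027630142631090797 [-0.2444095   0.0099401  -0.11774904]
```

View pics/w1.png

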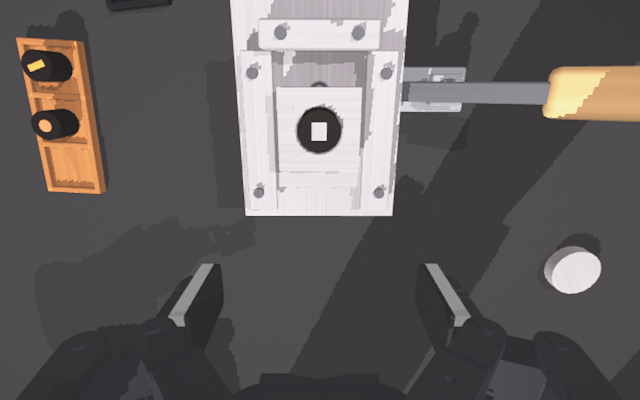

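View pics/w2.png

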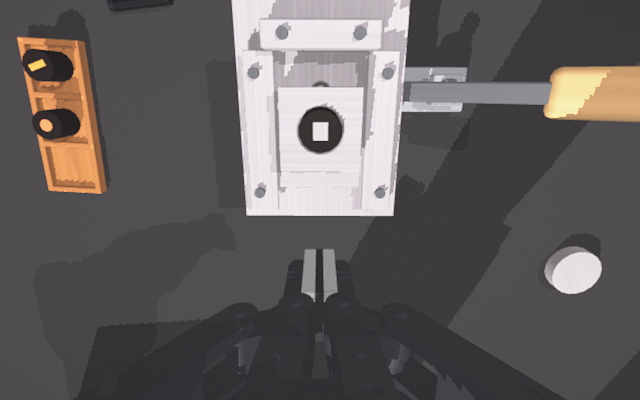

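```bash
python3 - <<'E'
import cv2
a=cv2.imread('pics/w1.png')
cv2.imwrite('pics/w1c.png',cv2.resize(a[0:225,225:415],None,fx=2.6,fy=2.6,interpolation=cv2.INTER_CUBIC))
cv2.imwrite('pics/w1d.png',cv2.resize(a[50:130,390:640],None,fx=3,fy=3,interpolation=cv2.INTER_CUBIC))
E
```

```text
(no output)
```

View pics/w1c.png

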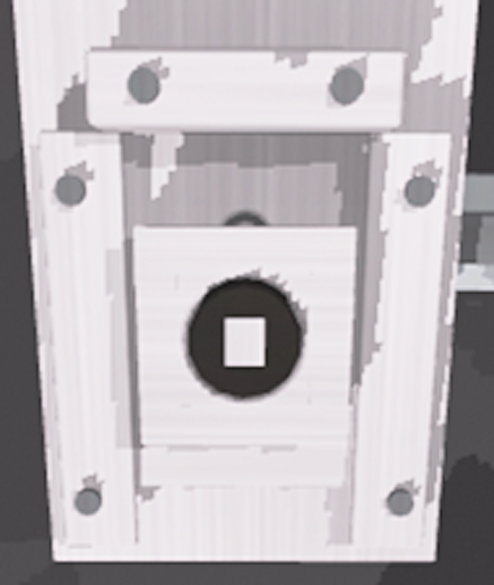

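View pics/w1d.png

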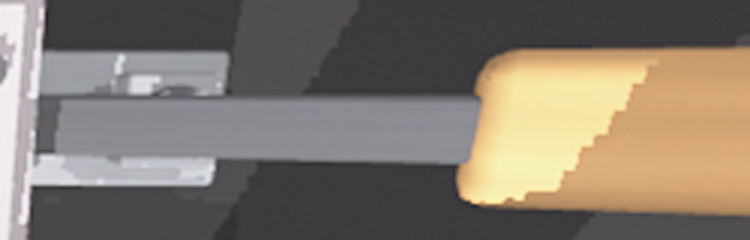

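```bash
cat > fit1.py <<'E'
exec(open('fit0.py').read().split("# tray")[0])
Wc=load('w1')
w=lambda u,v:((u+.5)/2.6-.5+225,(v+.5)/2.6-.5)
obs+= [(Wc,w(52,560),(-100,62,110)),(Wc,w(436,560),(-100,-62,110)),(Wc,w(88,48),(46,40,136)),(Wc,w(405,52),(46,-40,136))]
mo=[(Wc,w(134,227),(28,28,144)),(Wc,w(356,227),(28,-28,144)),(Wc,w(138,444),(-28,28,144)),(Wc,w(352,444),(-28,-28,144)),(Wc,w(245,342),(0,0,148)),(S,s(473,146),(0,0,148)),(D,d(214,267),(0,0,148))]
def res(p):
    r=[]
    for c,uv,P in obs+mo:
        P=np.array(P)/1e3
        if (c,uv,tuple(int(round(x*1000)) for x in P)) in mo: P[0]-=p[4];P[1]+=p[5]
        Wd=Rz(p[2])@P+[p[0],p[1],p[3]]
        r.append(c.proj(Wd)[0]-uv)
    return np.ravel(r)
b=least_squares(res,list(best.x)+[0],loss='soft_l1')
print(b.x);print(np.round(b.fun.reshape(-1,2),1).tolist())
# wrist only
obs=[o for o in obs if o[0] is Wc];mo=[o for o in mo if o[0] is Wc]
b2=least_squares(res,b.x,loss='soft_l1');print('wrist only',b2.x,np.round(b2.fun.reshape(-1,2),1).tolist())
p=b.x
for t in(.36,):
    P=Rz(p[2])@np.array([0,-50-165*np.cos(t)+9*np.sin(t),72+165*np.sin(t)+9*np.cos(t)])/1e3+[p[0],p[1],p[3]]
    print('pad',P,S.proj(P),D.proj(P),Wc.proj(P))
E
python3 fit1.py
```

```text
mount top [0.54391875 0.00865862 0.15250249]
[0.56751125 0.01178609 0.07253255 0.00614757 0.02391999] [[0.1, -0.13], [-0.38, 0.79], [-0.31, 0.12], [-0.15, -0.22], [0.22, 2.17], [-0.17, -0.52], [0.25, -0.88], [-0.23, -0.23]]
[ 5.67502447e-01  1.10451652e-02  6.84308275e-02  6.27039007e-03
  2.36853334e-02 -1.29427264e-04]
[[-0.1, -0.2], [-0.4, 0.8], [-0.6, 0.3], [-0.1, -0.5], [0.2, 2.0], [-0.0, -0.6], [0.9, 0.1], [-1.2, 0.5], [-2.0, 0.2], [1.0, -0.8], [0.2, 0.1], [-0.0, 0.5], [1.6, -0.5], [-2.0, -0.2], [-0.1, -0.1], [0.0, -0.7], [-0.2, -0.4]]
wrist only [5.67498623e-01 1.08048562e-02 6.78869357e-02 6.36336882e-03
 2.36574375e-02 1.15561985e-04] [[1.1, 0.1], [-1.0, 0.6], [-1.6, 0.2], [1.5, -0.7], [0.2, 0.1], [-0.0, 0.5], [1.5, -0.5], [-2.0, -0.2], [-0.1, -0.1]]
pad [ 0.58126358 -0.18973632  0.14481871] [[254.94262234 242.2112309 ]] [[328.17787826 166.09876592]] [[615.75424183  94.97358099]]
```

```bash
sed -i 's/^ST=.*/ST=np.array([0.5675,0.0110,0.0063]);YAW=0.068/' h.py; cat >> h.py <<'E'
def inst(W): return (Rz(-YAW)@(np.array(W)-ST))*1e3
def F(): return Rz(-YAW)@env.current_ft_force()
E
python3 - <<'E'
from h import *
env.move_linear(stw([-78,0,129.5]),rot=q(YAW),max_speed=.12)
f0=F();print(env.current_clock(),f0,inst(env.current_tool_pos()))
env.move_linear(stw([-66,0,129.5]),max_speed=.06)
for x,v in [(-62,.03),(-56,.03),(-50,.03),(-46,.03),(-44,.02),(-43,.02)]:
    env.move_linear(stw([x,0,129.5]),max_speed=v)
    print(x,round(env.current_clock(),2),np.round(F()-f0,1),np.round(inst(env.current_tool_pos()),2))
    if (F()-f0)[0]<-9: break
snap('wrist','w3'); snap('scene','s3')
E
```

```text
4.85 [0.2517613  0.40575814 0.35692786] [-7.75602775e+01  4.98368760e-02  1.30091377e+02]
-62 5.48 [-0.3 -1.3 -1. ] [-6.1940e+01  5.0000e-02  1.2945e+02]
-56 5.83 [-0.2 -0.   0.5] [-5.5840e+01  4.0000e-02  1.2948e+02]
-50 6.18 [-0.6 -0.4  0.1] [-4.9790e+01  3.0000e-02  1.2953e+02]
-46 6.47 [-0.4 -1.5 -1.1] [-4.592e+01  1.000e-02  1.295e+02]
-44 6.72 [-2.4  0.1 -0.2] [-4.4100e+01 -2.0000e-02  1.2947e+02]
-43 6.97 [-4.  -0.8 -0.6] [-4.3130e+01 -2.0000e-02  1.2942e+02]
```

View pics/w3.png

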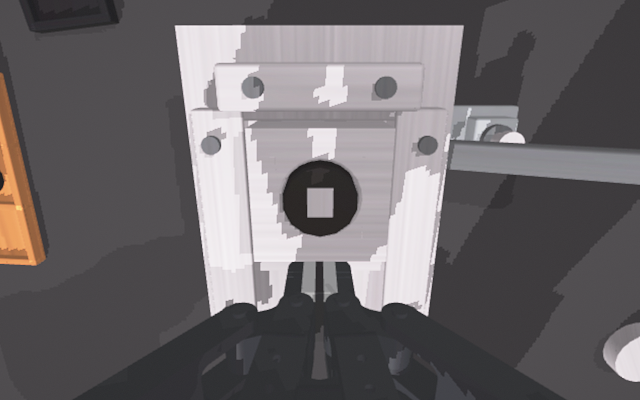

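```bash
python3 - <<'E'
from h import *
c=load('w3')
for uv,z in [((247,127),.144),((395,127),.144),((320,202),.148),((320,262),.144),((422,65),.136),((217,65),.136),((252,87),.136),((386,87),.136)]:
    print(uv,np.round(inst(c.onz(uv,z+ST[2])),1))
import cv2
a=cv2.imread('pics/w3.png');cv2.imwrite('pics/w3c.png',cv2.resize(a[20:320,170:470],None,fx=2,fy=2,interpolation=cv2.INTER_CUBIC))
E
```

```text
(247, 127) [ 23.4  27.1 144. ]
(395, 127) [ 23.5 -28.4 144. ]
(320, 202) [ -4.9  -0.3 148. ]
(320, 262) [-33.7  -0.4 144. ]
(422, 65) [ 45.5 -38.6 136. ]
(217, 65) [ 45.4  38.4 136. ]
(252, 87) [ 37.6  25.8 136. ]
(386, 87) [ 37.6 -25.6 136. ]
```

View pics/w3c.png

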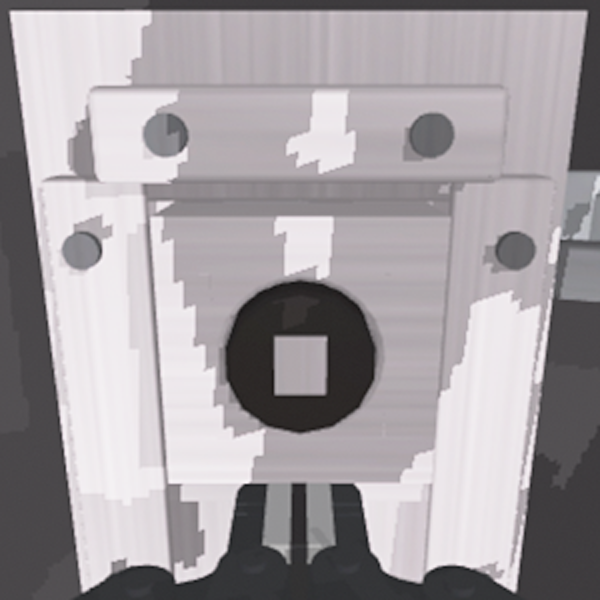

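```bash
python3 - <<'E'
from h import *
f0=np.array([.25,.4,.36])
x=-43
for i in range(16):
    x+= 1.0 if x<-40.5 else 0.5
    env.move_linear(stw([x,0,129.5]),max_speed=.015)
    f=F()-f0;print(x,round(env.current_clock(),2),np.round(f,1),np.round(inst(env.current_tool_pos()),2))
    if f[0]<-11: break
snap('wrist','w4')
c=load('w4')
E
```

```text
-42.0 7.32 [-2.4 -0.6 -1.9] [-4.1930e+01  3.0000e-02  1.2945e+02]
-41.0 7.57 [-2.2 -1.1 -2.4] [-4.0850e+01  2.0000e-02  1.2952e+02]
-40.0 7.82 [-2.5 -0.6 -2.1] [-3.9870e+01  1.0000e-02  1.2951e+02]
-39.5 8.07 [-2.8 -0.7 -1.1] [-3.949e+01  1.000e-02  1.295e+02]
-39.0 8.32 [-3.7 -0.8 -1.1] [-3.8970e+01  2.0000e-02  1.2949e+02]
-38.5 8.57 [-3.5 -0.6 -1.3] [-38.42   0.   129.51]
-38.0 8.82 [-3.6 -0.2 -0.1] [-3.7920e+01  1.0000e-02  1.2952e+02]
-37.5 9.07 [-5.3 -0.6  0.1] [-3.7810e+01  1.0000e-02  1.2948e+02]
-37.0 9.32 [-9.8 -0.9  4.8] [-3.781e+01 -4.000e-02  1.294e+02]
-36.5 9.57 [-13.7   0.2   7. ] [-3.7780e+01 -9.0000e-02  1.2931e+02]
```

View pics/w4.png

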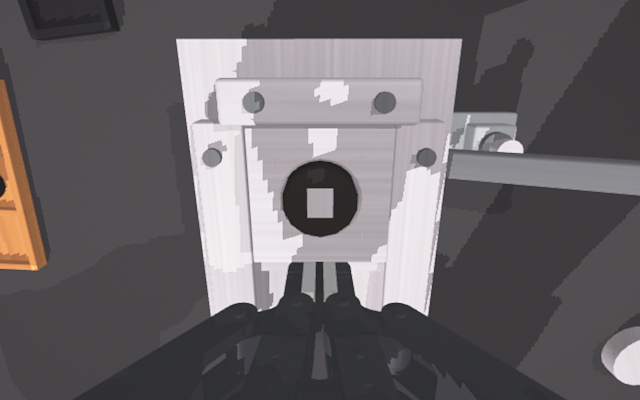

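```bash
cat >> h.py <<'E'
from scipy.optimize import brentq
def pad(z):
    t=brentq(lambda t:72+165*np.sin(t)+9*np.cos(t)-z,-.6,.6)
    return t,stw([0,-50-165*np.cos(t)+9*np.sin(t),z])
E
python3 - <<'E'
from h import *
env.move_linear(stw([-48,0,130]),max_speed=.08)
env.move_linear(stw([-62,0,210]),max_speed=.2)
t,P=pad(139)
env.move_to(P+[0,0,.03],q(YAW))
f0=F();print(env.current_clock(),f0,inst(env.current_tool_pos()))
env.move_linear(P+[0,0,.008],max_speed=.08)
snap('wrist','w5');snap('scene','s5')
z=143;
while z>129:
    t,P=pad(min(z,139));P[2]=z/1e3+ST[2]
    env.move_linear(P,max_speed=.03)
    f=F()-f0;print(z,round(env.current_clock(),2),np.round(f,1),np.round(inst(env.current_tool_pos()),1))
    if f[2]>16: break
    z-=2.
E
```

```text
11.3333 [0.45945884 0.69602404 0.98998553] [-1.30389693e-01 -2.00375628e+02  1.68191258e+02]
143 12.14 [-0.6 -0.5 -0.4] [-1.000e-01 -2.011e+02  1.429e+02]
141.0 12.39 [-0.9 -0.9 -1.6] [   0.  -201.1  141. ]
139.0 12.64 [-0.4 -1.3 -1.2] [  -0.  -201.   138.9]
137.0 12.89 [-0.3 -1.6  0.2] [-1.000e-01 -2.020e+02  1.368e+02]
135.0 13.14 [-1.1 -0.3 -0.9] [-1.000e-01 -2.028e+02  1.348e+02]
133.0 13.39 [-0.6 -0.9 -1. ] [-1.000e-01 -2.036e+02  1.328e+02]
131.0 13.64 [-0.6 -0.6 -1.2] [-1.000e-01 -2.044e+02  1.309e+02]
```

View pics/w5.png

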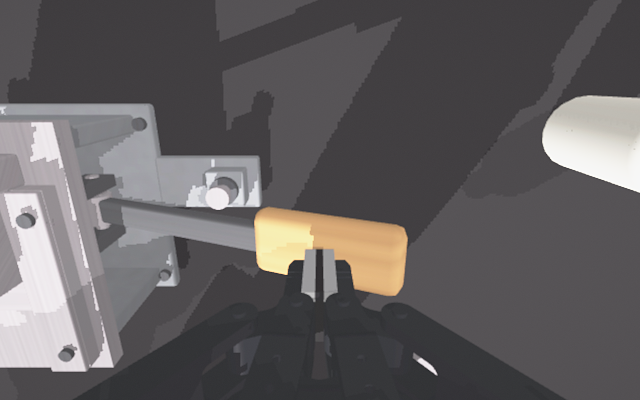

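View pics/s5.png

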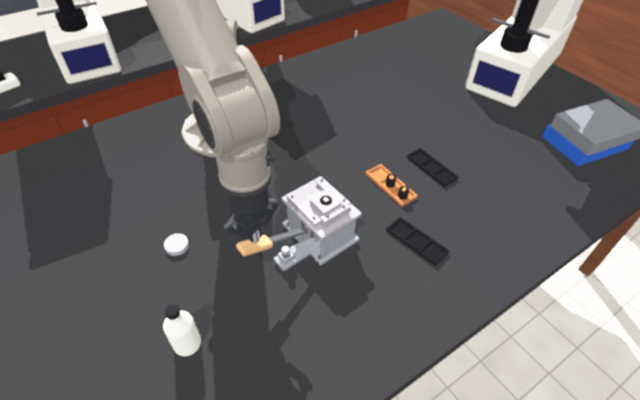

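```bash
python3 - <<'E'
from h import *
snap('wrist','w6');f=snap('scene','s6');g=snap('side','d6')
a=f['color'][180:280,220:340,::-1];b=g['color'][120:220,280:400,::-1]
cv2.imwrite('pics/m6.png',np.hstack([cv2.resize(x,(400,int(400*x.shape[0]/x.shape[1])),interpolation=cv2.INTER_CUBIC) for x in(a,b[:,:])]))
E
```

```text
(no output)
```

View pics/m6.png

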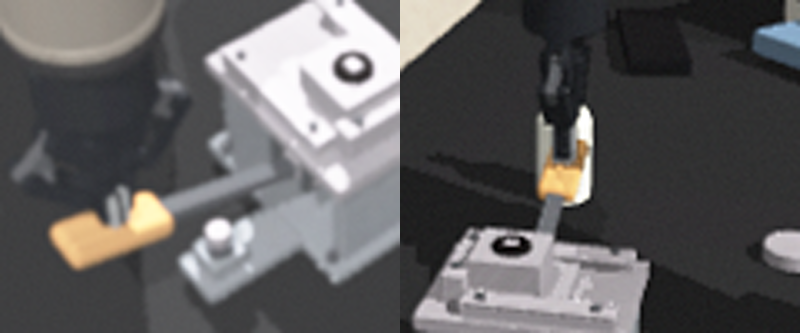

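View pics/w6.png

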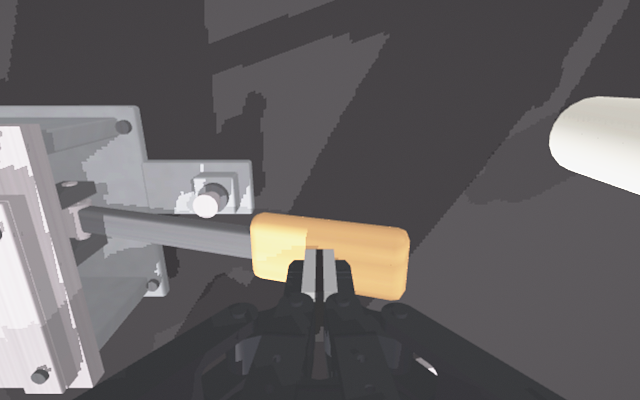

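```bash
python3 - <<'E'
from h import *
f0=np.array([.46,.7,.99])
z=131
while z>96:
    z-=3.5
    t,P=pad(z)
    env.move_linear(P,max_speed=.03)
    f=F()-f0;print(z,round(t,3),round(env.current_clock(),2),np.round(f,1),np.round(inst(env.current_tool_pos()),1))
    if f[2]>20: break
f=snap('scene','s7');snap('wrist','w7')
a=f['color'][180:280,220:340,::-1]
cv2.imwrite('pics/m7.png',cv2.resize(a,None,fx=5,fy=5,interpolation=cv2.INTER_CUBIC))
E
```

```text
127.5 0.288 14.07 [-1.  -0.9 -0.8] [-1.000e-01 -2.057e+02  1.273e+02]
124.0 0.266 14.34 [-0.8 -1.6 -1.3] [-1.000e-01 -2.069e+02  1.238e+02]
120.5 0.243 14.62 [ 0.1 -0.1 -1.1] [-1.000e-01 -2.080e+02  1.203e+02]
117.0 0.221 14.89 [-0.4 -0.6 -2.2] [-1.000e-01 -2.090e+02  1.168e+02]
113.5 0.199 15.17 [ 0.2 -1.  -0.8] [-1.000e-01 -2.100e+02  1.133e+02]
110.0 0.178 15.43 [ 0.6 -0.3 -1. ] [-1.000e-01 -2.109e+02  1.098e+02]
106.5 0.156 15.7 [-0.3 -0.7 -0.9] [-1.000e-01 -2.116e+02  1.063e+02]
103.0 0.134 15.97 [-0.5 -0.7 -1.3] [-2.000e-01 -2.123e+02  1.027e+02]
99.5 0.113 16.23 [-0.5 -0.1 -1.6] [  -0.  -212.9   99.3]
96.0 0.091 16.5 [-1.1 -0.4 -1.3] [-1.000e-01 -2.135e+02  9.580e+01]
```

View pics/m7.png

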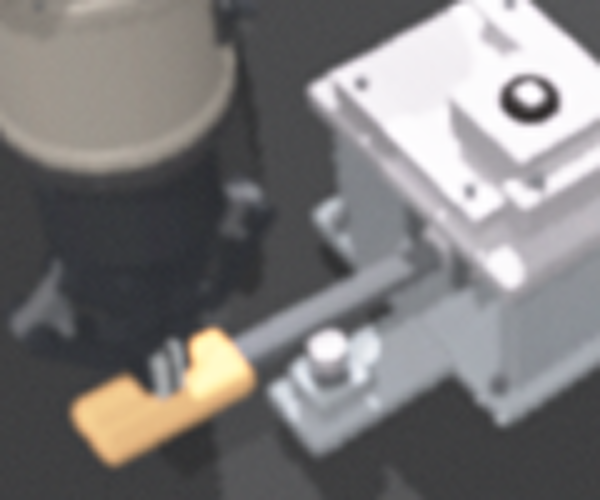

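```bash
python3 - <<'E'
from h import *
f0=np.array([.46,.7,.99])
z=96
for i in range(60):
    z-= 4 if z>56 else 1.0
    t,P=pad(z)
    env.move_linear(P,max_speed=.03 if z>55 else .015)
    f=F()-f0
    if f[2]>8: env.wait(.05); f=F()-f0
    print(z,round(t,3),round(env.current_clock(),2),np.round(f,1),np.round(inst(env.current_tool_pos()),1))
    if f[2]>(20 if z>55 else 13): break
    if z<28: break
f=snap('scene','s8');snap('wrist','w8');g=snap('side','d8')
a=f['color'][170:280,220:370,::-1];b=g['color'][160:270,270:420,::-1]
cv2.imwrite('pics/m8.png',np.hstack([cv2.resize(x,(400,293),interpolation=cv2.INTER_CUBIC) for x in(a,b)]))
E
```

```text
92 0.067 16.88 [-0.9 -0.9  0.3] [-1.000e-01 -2.141e+02  9.190e+01]
88 0.042 17.17 [-2.  -0.2  2.1] [-1.000e-01 -2.145e+02  8.790e+01]
84 0.018 17.45 [-0.8 -0.5  1.3] [-1.000e-01 -2.148e+02  8.390e+01]
80 -0.006 17.73 [-0.3 -0.4 -1. ] [  -0.  -215.1   79.8]
76 -0.03 18.02 [ 0.2 -0.8 -0.3] [   0.  -215.2   75.9]
72 -0.054 18.3 [ 0.2 -0.1 -0.5] [  -0.  -215.2   71.9]
68 -0.079 18.58 [-0.6 -0.3  0.9] [  -0.  -215.2   67.9]
64 -0.103 18.87 [-1.1  0.4  0.5] [  -0.  -215.    63.9]
60 -0.127 19.15 [-0.6 -0.2 -1. ] [   0.  -214.8   59.8]
56 -0.151 19.43 [-0.5 -0.7 -0.7] [-2.000e-01 -2.144e+02  5.560e+01]
55.0 -0.158 19.68 [-0.6 -0.2 -0.6] [-1.000e-01 -2.144e+02  5.490e+01]
54.0 -0.164 19.93 [-0.1 -1.4 -1.1] [  -0.  -214.2   54. ]
53.0 -0.17 20.18 [-0.3 -1.3 -0.4] [   0.  -214.2   53. ]
52.0 -0.176 20.43 [-1.9 -0.7  4.1] [ 1.000e-01 -2.141e+02  5.220e+01]
51.0 -0.182 20.73 [-4.2  0.9 10.8] [ 1.00e-01 -2.14e+02  5.16e+01]
50.0 -0.188 21.03 [-6.6  0.4 17.7] [ 2.00e-01 -2.14e+02  5.11e+01]
```

View pics/m8.png

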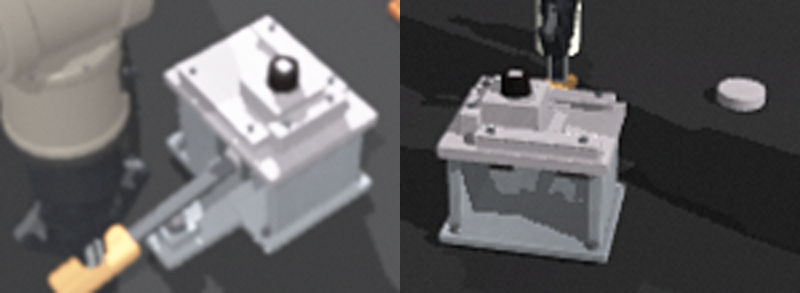

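```bash
python3 - <<'E'
from h import *
p=env.current_tool_pos()
env.move_linear(p+[0,0,.03],max_speed=.1)
snap('wrist','w9')
env.move_linear(p+[0,0,.17],max_speed=.25)
env.move_to(stw([-45,0,235]),q(YAW))
env.open()
print(env.current_clock(),inst(env.current_tool_pos()),F())
snap('wrist','w10');f=snap('scene','s10')
cv2.imwrite('pics/m10.png',cv2.resize(f['color'][170:280,220:370,::-1],None,fx=5,fy=5,interpolation=cv2.INTER_CUBIC))
E
```

```text
24.0667 [-4.49927331e+01  1.24924482e-02  2.35009258e+02] [-0.1647006  -0.39683968 -0.28813447]
```

View pics/w10.png

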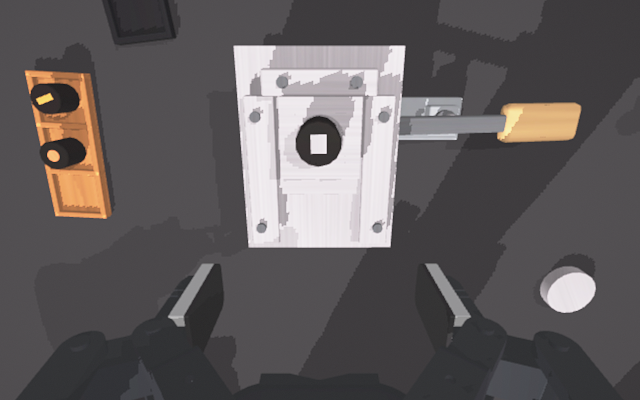

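View pics/m10.png

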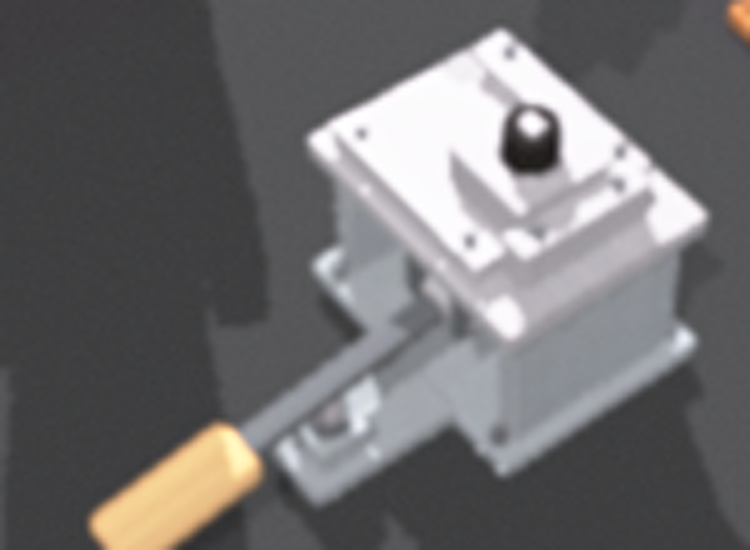

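View pics/w9.png

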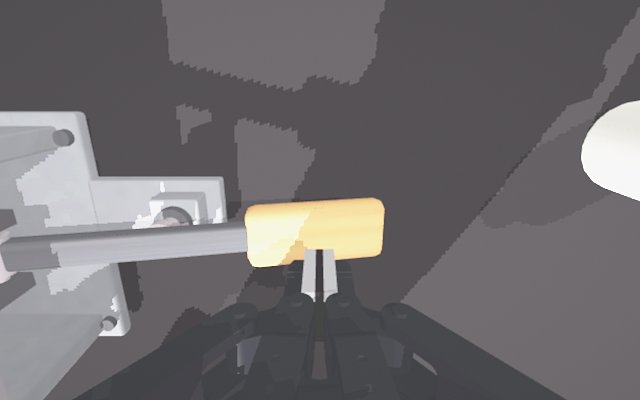

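```bash
cat > tray.py <<'E'
from h import *
from scipy.optimize import least_squares
c=load('w10');S=load('s10')
if __name__=="__main__":
  m=tri([(c,(318.5,144)),(S,(326.3,194.2))]);print('mount',inst(m),m)
  for z in(163.5,165,168): print(z,inst(c.onz((318.5,144),z/1e3+ST[2])))
src=open('fit0.py').read()
pre,post=src.split("# tray");
S0=load('scene0');D=load('side0')
e=lambda u,v:((u+.5)/4.5-.5+355,(v+.5)/4.5-.5+140)
g=lambda u,v:((u+.5)/7-.5+245,(v+.5)/7-.5+285)
o=[(S0,e(48,142),(-81,-30,12)),(S0,e(117,107),(-81,30,12)),(S0,e(284,245),(81,30,12)),(S0,e(212,290),(81,-30,12)),
(D,g(668,182),(-81,-30,12)),(D,g(620,330),(-81,30,12)),(D,g(92,228),(81,30,12)),
(c,(26,71),(81,30,12)),(c,(91,73),(81,-30,12)),(c,(111,217),(-81,-30,12)),(c,(56,215),(-81,30,12))]
def Wt(p,P): return Rz(p[2])@(np.array(P)/1e3)+[p[0],p[1],0]
f=lambda p:np.ravel([k.proj(Wt(p,P))[0]-uv for k,uv,P in o])
b=least_squares(f,[.516,.285,.012],loss='soft_l1')
if __name__=="__main__":
  print('tray',b.x,np.round(b.fun.reshape(-1,2),1).tolist(),'pocket',Wt(b.x,(-52,0,6)))
  for uv in((53,156),(45,99)):print(Rz(-b.x[2])@(c.onz(uv,.036)-[b.x[0],b.x[1],0])*1e3)
E
python3 tray.py
```

```text
mount [  0.79227733   0.8308461  163.97832684] [0.56823399 0.01188276 0.17027833]
163.5 [  0.19153071   0.3829988  163.5       ]
165 [  0.45323504   0.38169816 165.        ]
168 [  0.9766437    0.37909689 168.        ]
tray [0.51541928 0.28421729 0.01216957] [[-0.4, 0.1], [-0.6, 0.2], [-0.9, 1.1], [-0.5, -0.1], [-0.4, -0.6], [-0.3, -0.5], [-0.3, -1.5], [0.2, -1.3], [-5.9, 0.2], [-3.3, 1.3], [0.5, 0.6]] pocket [0.46342313 0.28358449 0.006     ]
[-2.57765804  1.32498372 36.        ]
[54.90278867 -2.00490168 36.        ]
```

```bash
python3 - <<'E'
from h import *
env.move_linear(stw([.3,.4,200]),max_speed=.2)
env.move_linear(stw([.3,.4,145.5]),max_speed=.08)
f0=F();print(env.current_clock(),f0,inst(env.current_tool_pos()))
env.grasp(35)
print(env.current_clock(),F()-f0,env.current_width(),inst(env.current_tool_pos()))
snap('wrist','w11');f=snap('side','d11')
cv2.imwrite('pics/m11.png',cv2.resize(f['color'][150:270,270:420,::-1],None,fx=5,fy=5,interpolation=cv2.INTER_CUBIC))
E
```

```text
25.4333 [-0.6327851   0.51604113 -0.07086192] [  0.54717213   0.49135013 145.75604348]
25.9917 [-1.01951345 -1.94716293  3.77979082] 0.028035628362331932 [  0.47214015   0.39444009 145.77017778]
```

View pics/m11.png

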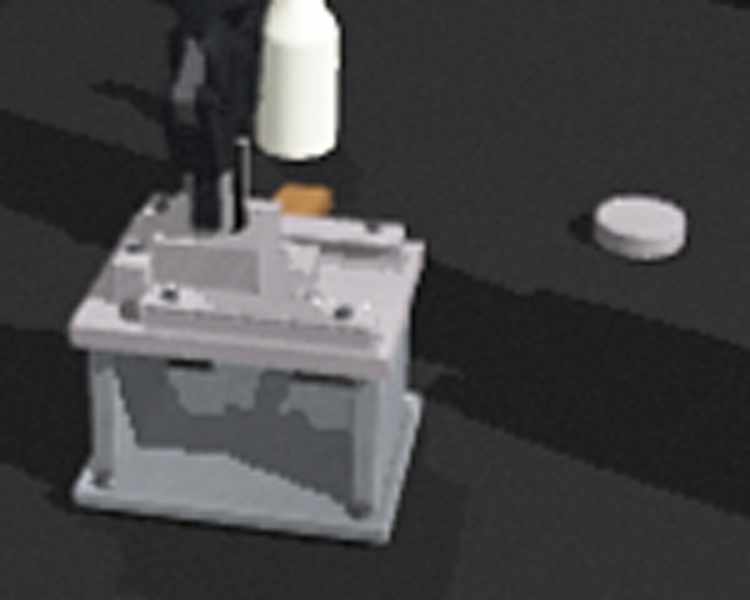

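View pics/w11.png

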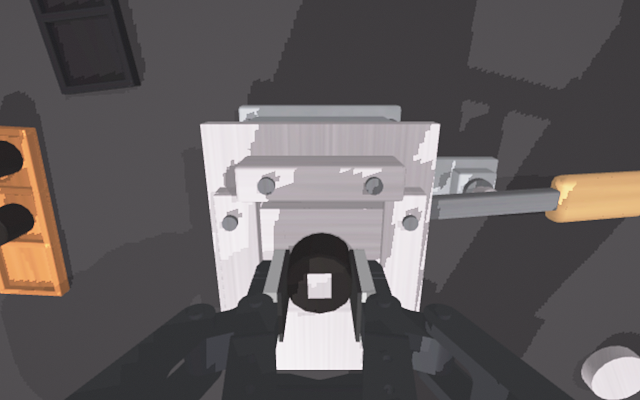

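```bash
python3 - <<'E'
from h import *
f0=np.array([-.63,.52,-.07])
p=env.current_tool_pos()
for dz in(4,12,30):
    env.move_linear(p+[0,0,dz/1e3],max_speed=.05)
    print(dz,env.current_clock(),np.round(F()-f0,1),env.current_width())
env.move_linear(p+[0,0,.075],max_speed=.15)
snap('wrist','w12');f=snap('scene','s12')
cv2.imwrite('pics/m12.png',cv2.resize(f['color'][150:270,250:400,::-1],None,fx=5,fy=5,interpolation=cv2.INTER_CUBIC))
print(env.current_width(),inst(env.current_tool_pos()))
E
```

```text
4 26.3417 [ 0.4 -0.2 -1. ] 0.027548323128684597
12 26.65 [ 0.7 -1.1  0.1] 0.0274461639061571
30 27.1583 [ 0.5 -0.6 -0.7] 0.027684099409042963
0.027590526621031432 [1.48491751e-02 2.48460299e-01 2.19941364e+02]
```

View pics/m12.png

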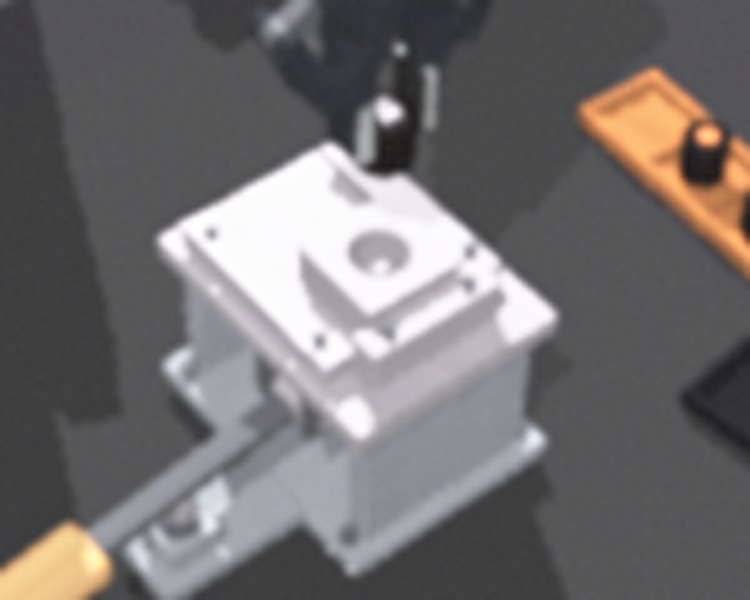

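View pics/w12.png

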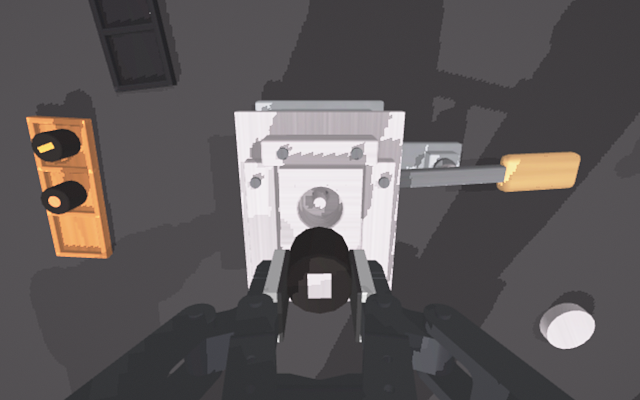

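```bash
python3 - <<'E'
from h import *
x,y=.4632,.2838
env.move_to([x,y,.12],q(.012))
env.move_linear([x,y,.05],max_speed=.15)
snap('wrist','w13');snap('scene','s13')
f=cv2.imread('pics/s13.png');d=snap('side','d13')
cv2.imwrite('pics/m13.png',np.hstack([cv2.resize(a,(400,300),interpolation=cv2.INTER_CUBIC) for a in (f[140:230,340:460],d['color'][260:350,240:360,::-1])]))
print(env.current_clock(),env.current_tool_pos(),env.current_width(),env.current_ft_force())
E
```

```text
29.6583 [0.46392351 0.2840348  0.0510853 ] 0.027902658102986682 [ 0.55762955  0.50607959 -0.20279073]
```

View pics/m13.png

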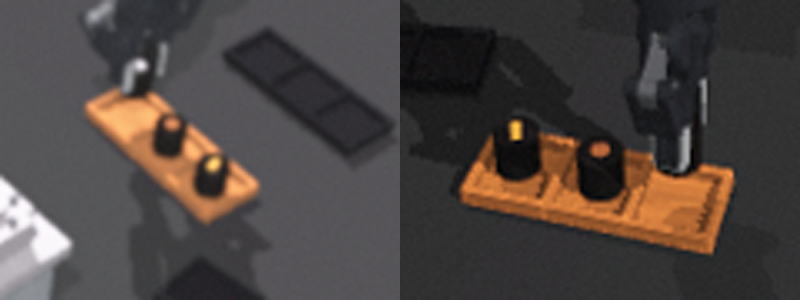

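View pics/w13.png

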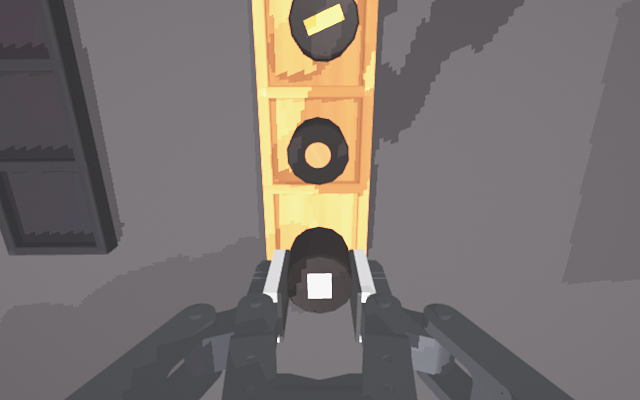

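```bash
python3 - <<'E'
from h import *
c=load('w13')
for uv,z in[((318,188),.012),((315,92),.012),((318,155),.036),((252.5,0),.012),((380,0),.012),((267,255),.012),((366,255),.012)]: print(uv,c.onz(uv,z))
E
```

```text
(318, 188) [0.48980735 0.28470478 0.012     ]
(315, 92) [0.54129544 0.28682437 0.012     ]
(318, 155) [0.5135623  0.28491032 0.036     ]
(252.5, 0) [0.58250966 0.316737   0.012     ]
(380, 0) [0.58324791 0.25643028 0.012     ]
(267, 255) [0.44723198 0.31491617 0.012     ]
(366, 255) [0.44795691 0.25534409 0.012     ]
```

```bash
python3 - <<'E'
from h import *
x,y=.4636,.2843
env.move_linear([x,y,.024],max_speed=.06)
f0=env.current_ft_force();print(env.current_clock(),f0,env.current_tool_pos())
z=.024
for i in range(16):
    z-=.001 if z>.0205 else .0005
    env.move_linear([x,y,z],max_speed=.015)
    f=env.current_ft_force()-f0;print(round(z,4),round(env.current_clock(),2),np.round(f,1),np.round(env.current_tool_pos()[2],4))
    if f[2]>3.5 or z<.0142: break
snap('wrist','w14');d=snap('side','d14')
cv2.imwrite('pics/m14.png',cv2.resize(d['color'][280:350,270:360,::-1],None,fx=7,fy=7,interpolation=cv2.INTER_CUBIC))
E
```

```text
30.2417 [-0.56183282 -0.32328579  0.17078587] [0.46337257 0.28440329 0.02371696]
0.023 30.49 [ 0.7 -0.   0.2] 0.0232
0.022 30.74 [-0.1  0.7 -0.5] 0.022
0.021 30.99 [ 0.3  0.1 -0.4] 0.0209
0.02 31.24 [-0.1 -0.2 -0.6] 0.0199
0.0195 31.49 [-0.3  0.3  0.1] 0.0195
0.019 31.74 [0.3 0.2 0.2] 0.019
0.0185 31.99 [1.4 0.4 0.4] 0.0185
0.018 32.24 [-1.2 -0.3  4.3] 0.0183
```

View pics/m14.png

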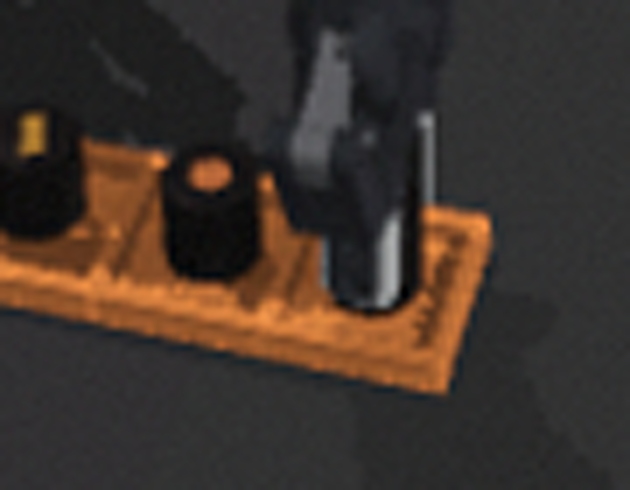

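```bash
python3 - <<'E'
from h import *
env.open()
p=env.current_tool_pos()
env.move_linear(p+[0,0,.04],max_speed=.06)
env.move_linear(p+[0,0,.18],max_speed=.2)
env.move_linear(p+[-.0,-.12,.24],max_speed=.2)
snap('wrist','w15');s=snap('scene','s15');d=snap('side','d15')
cv2.imwrite('pics/m15.png',np.hstack([cv2.resize(a,(400,400),interpolation=cv2.INTER_CUBIC) for a in (s['color'][150:270,280:400,::-1] if 0 else s['color'][140:280,280:420,::-1],d['color'][200:340,230:370,::-1])]))
print(env.current_clock())
E
```

```text
35.575
```

View pics/m15.png

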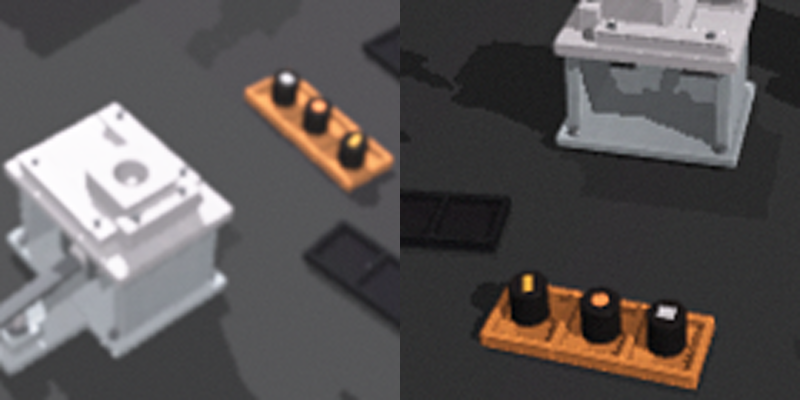

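View pics/w15.png

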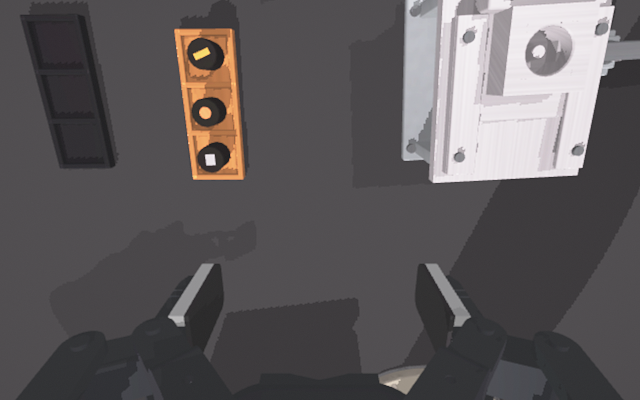

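View pics/s15.png

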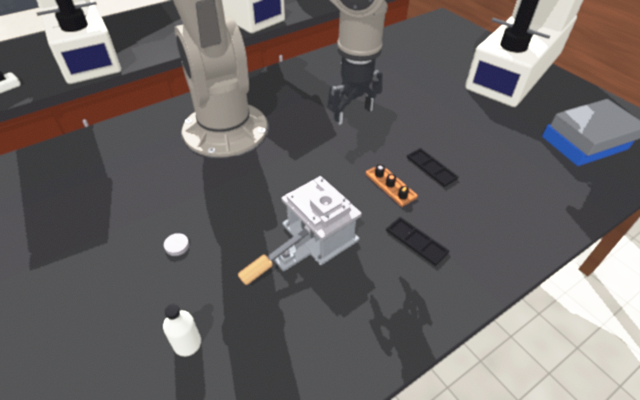

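```bash
python3 -c "
from bench import env
env.finish_job();print(env.current_clock())"
```

```text
the job is handed in; nothing more can be done
the job is handed in; nothing more can be done
```

The job is done and handed in at about 36 s of the 61 s allowed; no verdict was reported. The stuck mount now stands face up in the tray's empty pocket.

- **Mould:** I slid it home in small steps. It stalled against the back stop at about 14 N (limit 30 N), and the pictures showed it flush with the stop, then and again after the mount was lifted out.
- **Lever:** I pressed it along its arc until it met the depth stop. It stopped at about 18 N (limit 30 N) with the pad at z ≈ 51 mm in the stand. That is about 1 mm above the 33–50 mm range you gave, within my error in finding the stand's height.
- **Mount:** It came up about 20 mm proud and loose. I lifted it out and lowered it into the pocket until it touched at about 4 N. Then I opened the fingers and withdrew.
- **Last pictures:** The mount is upright in the pocket, specimen face up. The other mounts, the reference block and the bottle appear where they started, and the lever is still down.
- **What I could not check:** Forces were read only after each step, so any brief peak during a move was not seen. While the lever moved freely, those readings stayed near zero, so I confirmed its movement from the pictures.

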